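# Clear the wood disc and hold the moisture meter on its marked spot

### The arm

A 6-joint arm with a two-finger parallel gripper is mounted at the origin on the work surface. World frame = base frame: x ahead of the robot, y to its left, z up, the work surface at z = 0. Lengths are in m, angles in rad, forces in N, time in s.
With the tool pointing down it reaches from about 0.3 to 0.775 m from the base axis. Payload 14.6 kg.
Tool frame: the origin (TCP) lies midway between the tips of the shut fingers; the grasp point (between the pads) lies 19 mm behind it (ctrl.pinch_z is the distance from the TCP to the grasp point, in m); z points along the fingers, y is the line along which they close (so a half turn about z gives the same grasp; the last joint's range is limited). The gripper opens to 94 mm and grips with 3 to 60 N. Pads are 16 mm wide; open, the fingers measure 119 mm over their backs; the gripper's body (75 mm by 177 mm) begins 78 mm behind the grasp point.
Start: joints at [-1.355, 0.3, 1.521, -0, 1.321, -0.067], TCP at [0.153, -0.528, 0.205] pointing down, gripper open.
Joint ranges: [-3.03, 3.03], [-0.79, 2.21], [0.23, 2.52], [-1.04, 4.18], [0, 3.07], [-2.55, 2.55]. Speed limits (rad/s): [2.22, 2.22, 2.57, 3.14, 3.14, 3.14].

### API

Orientations are given as [roll, pitch, yaw] about the fixed x, y, z axes, in that order (R = Rz(yaw) Ry(pitch) Rx(roll)).
In Python, from station import ctrl gives the robot as it stands.
- The arm moves only by the tool jog_arm, never from a script. Its argument "motion" is a list of rows, each a list of 7 numbers: the shift along the tool's x, y, z in m, then the turn, a rotation vector about the tool's x, y, z in rad, then the opening, from -1 (shut) to 1 (fully open). In form: [[tx, ty, tz, rx, ry, rz, gripper], ...]. A call has 1 to 5 rows; each row shifts and turns the commanded pose from where the row before left it, along the tool's axes as they then stand; what a row does not reach is not made up. A row lasts 1/10 s, in which the tool goes at most 50 mm and 8.59 degrees, less where a joint would pass 70% of its speed; a pose out of reach is approached as far as the arm can. A call is refused whole if a number of a shift passes 0.05 or a number of a turn 0.15, either way. A call with a gripper value outside its range is refused whole. The fingers move at their own pace and stop on an object; "squeeze" is the grip in N (left out, the last holds). Time passes only in rows, so rows that do not move let the fingers close. It gives the time, the measured TCP pose, the force, the opening and the grip force at its end, in the units of the state.
- ctrl.get_obs(): the state, without advancing time (a new reading comes with each control period).
- ctrl.camera(name): name is "side" or "top" or "wrist"; returns the picture (420x560x3 uint8, red, green, blue); there is no depth.
- ctrl.camera_model(name): a dict with "intrinsics" (3x3 intrinsics, pixels), "rvec" (rotation vector, rad) and "tvec" (3), from world to camera coordinates, as OpenCV has them. Camera axes: x right, y down, z forward; pixel columns grow to the right and rows downward; lengths in m; the calibration is good to about 2 mm. A picture is of the moment at which its call begins: read the wrist's pose just before it. camera_model takes no time and is no camera call; for the wrist camera it gives the pose at the moment of the call.
- ctrl.hand_in(): hands the job in; it is judged then, once.
The state is a dict: "time_s": time; "qpos": joint angles; "joint_vel": joint speeds; "tau": joint torques, N m; "ee_pos": TCP position; "eef_rot": TCP orientation; "force": force on the tool from outside, world axes, zero at the start; "moment": the same for the moment, N m; "grip_width": finger opening in m; "grip_force": force on a finger pad.
Only numpy, scipy, OpenCV 4.12 (cv2) and the standard library are available. Lean on these libraries where they do the work, as an engineer would, in place of code of your own. Each camera call takes 0.05 s, during which the arm holds its last target. There are 200 camera calls.

### The job

Clear the sawn wood disc for a moisture check: carry the wooden tote over to the blue scrap bin, tip it there until all four offcuts are in the bin, and stand the empty tote upright on the bench, off the disc. Then take the orange moisture meter from its stand and hold it upright with its two steel pins on the black line, centred on the yellow spot, pressed lightly so that the sprung nose goes in about halfway, never hard against its stop. Finish while holding it like that, and leave the other things on the bench alone.

Things in the scene. Friction and masses are not known exactly. Their poses are not given: they have to be found in the camera images.
- slab: sawn wood disc fixed to the bench, pale top with a dark bark rim, 280 mm diameter, 35 mm thick. Origin at the centre of its underside, z up. Yaw varies; its x axis points from the centre to the yellow spot, 95 mm out.
- mark (a point): the marked spot on the disc's top face (35 mm above the bench): centre of a yellow painted patch 52 mm in diameter with a thin black line 44 mm long through its centre. The line runs along the disc's x axis (radially); two black dots on it, 24 mm apart, show where the pins go. Axes as slab.
- tote: open plywood tote on the disc, 150 (its x) x 120 (its y) mm, 0.35 kg empty, holding the offcuts. Origin: centre of its underside, z up. Walls 6 mm thick, 40 mm high on three sides; the -x end is the open mouth, its floor ramping up to 16 mm over the last 45 mm: tip the -x end down by 55 degrees or more to empty it (the dowels roll out sooner). Red bar handle across it along y.
- tote_handle (a point): centre of the tote's red bar handle, 94 mm above the tote's underside and over its middle; the bar is 14 x 14 mm in section, with 108 mm free between its two 24 mm wide posts, along the tote's y axis, 102 mm high in all. 50 mm free below the bar above the offcuts. Axes as tote.
- bin: blue open scrap bin fixed to the bench, 220 x 220 mm outside, 130 mm high, walls and floor 5 mm. Origin at the centre of its underside. It stands to the robot's left or right, with the meter's stand on the other side.
- block1_mid (a point): centre of an offcut lying in the tote: dark block 26 x 30 x 24 mm, 16 g
- block2_mid (a point): centre of an offcut lying in the tote: dark block 28 x 26 x 26 mm, 18 g
- dowel1_mid (a point): centre of an offcut lying in the tote: round dowel end, 24 mm diameter, 34 mm long, 15 g
- dowel2_mid (a point): centre of an offcut lying in the tote: round dowel end, 24 mm diameter, 34 mm long, 15 g
- stand: grey stand fixed to the bench, base 84 (x) x 66 (y) mm, its socket 60 x 42 mm outside and 52 mm high, open at the top. The meter stands in it upright with 2 mm play all round, its body's underside on ledges 30 mm above the bench. Origin at the centre of its underside.
- meter: orange moisture meter, a flat-sided body 44 (its x) x 26 (its y) x 118 (its z) mm, about 0.24 kg. Origin at the centre of the orange body's underside, z up along the body. It starts upright in the stand, 96 mm of it standing out above the socket. A small display is on its -y side (flush). Two steel pins, 6 mm in diameter with round ends, 24 mm apart along its x axis, stick out 20 mm below the underside; either way round on the line will do.
- meter_grip (a point): point inside the meter's body on its axis, 95 mm above its underside (23 mm below its top): a good place to take it across the 26 mm width. Axes as meter.
- meter_tip (a point): point midway between the two pin ends, on the meter's axis, 20 mm below the body's underside when the nose is not pressed; it moves with the nose. Axes as meter.
- nose (a joint): how far the sprung nose with the pins is pushed up into the meter: 0 = free, 0.014 m = against its stop. The spring gives about 1.2 N at 0, 3.3 N halfway and 5.4 N at the stop.
- can: bystander: paint can, 86 mm diameter, 110 mm high, loose; leave it alone. Origin at the centre of its underside.
- glue: bystander: white glue bottle, 56 mm diameter, 150 mm high, loose; leave it alone. Origin at the centre of its underside.
- stick1: bystander: pale wood strip 50 x 160 x 28 mm, loose; leave it alone. Origin at the centre of its underside.
- stick2: bystander: wood strip 45 x 120 x 22 mm lying on stick1, loose; leave it alone. Origin at the centre of its underside.
- plane: bystander: steel hand plane 160 x 50 mm, about 90 mm high, loose; leave it alone. Origin at the centre of its underside.

How it is judged:
By the outcome, as a careful person would: the job done as asked, in the order asked, and still so for the second after the job is handed in, while the arm keeps its last pose, push and grip.
It also fails if it takes over 66 s, if anything falls off the work surface, if the arm or the gripper's body presses on something with over 40 N, if the wrist force passes 120 N, or if a joint passes its speed limit or range.

## Working session

There is one attempt and no reset: what is moved stays moved. The work goes in short steps, Python scripts to look and compute and a tool call to move; the robot and the scene stay as the last step left them, time stands still between calls to the robot, and variables do not carry over. Pictures are saved under pics/ and viewed, at most 10 in all, crops included, and the job is handed in when it is done.

Besides the shell and the picture viewer there is one more tool, called after "Emit:" as a command line: name --pt "numbers of a row" for each row, then --argument value for the rest. jog_arm: Moves the arm, as the interface text tells. Its arguments: {"type":"object","properties":{"motion":{"type":"array"},"squeeze":{"type":"number"}},"required":["motion"]}

```bash
mkdir -p pics; ls
python3 - <<'E'
from station import ctrl
import cv2,numpy as np
o=ctrl.get_obs();print(o['time_s'],o['ee_pos'],o['eef_rot'],o['grip_width'])
a=ctrl.camera('top');b=ctrl.camera('side')
np.save('pics/top.npy',a);np.save('pics/side.npy',b)
cv2.imwrite('pics/top0.png',a[:,:,::-1]);cv2.imwrite('pics/side0.png',b[:,:,::-1])
for n in('top','side','wrist'):
    m=ctrl.camera_model(n);R=cv2.Rodrigues(np.array(m['rvec'],float))[0];print(n,np.round(m['intrinsics'],1).tolist(),np.round(-R.T@np.array(m['tvec']).ravel(),3),np.round(R,2).tolist())
E
```

```text
pics
0.0 [ 0.15341774 -0.52788827  0.20487073] [-3.14041918e+00 -6.53831767e-05  2.82828090e-01] 0.0938885175482842
top [[408.9, 0.0, 287.6], [0.0, 408.9, 211.3], [0.0, 0.0, 1.0]] [0.517 0.    1.096] [[0.01, -1.0, 0.02], [-1.0, -0.01, -0.08], [0.08, -0.01, -1.0]]
side [[520.2, 0.0, 281.0], [0.0, 520.2, 205.6], [0.0, 0.0, 1.0]] [0.465 0.912 1.133] [[-0.99, -0.12, -0.02], [-0.08, 0.73, -0.67], [0.1, -0.67, -0.74]]
wrist [[343.2, 0.0, 275.2], [0.0, 343.2, 205.2], [0.0, 0.0, 1.0]] [ 0.223 -0.508  0.382] [[0.28, -0.96, -0.0], [-0.93, -0.27, 0.25], [-0.24, -0.07, -0.97]]
```

View pics/top0.png

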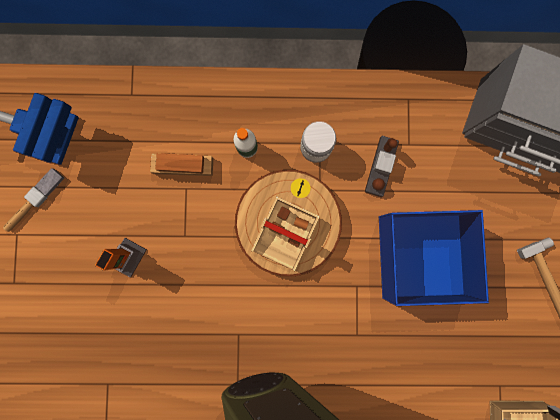

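View pics/side0.png

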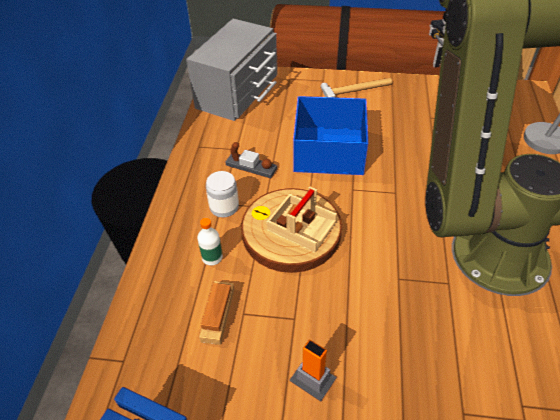

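The top view shows the tote's red handle at about (285,232), with the mouth at the lower left (270,260), towards the robot. The yellow spot is at (300,188), the bin at (435,258) on the -y side, and the meter at (113,260) on the +y side. The bystanders are on the far side of the disc.

```bash
cat > h.py <<'E'
import numpy as np,cv2
from station import ctrl
def cam(n):
    m=ctrl.camera_model(n);return np.array(m['intrinsics'],float),np.array(m['rvec'],float),np.array(m['tvec'],float).ravel()
def ray(c,px,z):
    K,r,t=c;R=cv2.Rodrigues(r)[0];px=np.atleast_2d(np.array(px,float))
    d=np.c_[px,np.ones(len(px))]@np.linalg.inv(K).T@R;o=-R.T@t
    return o+d*((z-o[2])/d[:,2])[:,None]
def proj(c,P): return cv2.projectPoints(np.atleast_2d(np.array(P,float)),c[1],c[2],c[0],None)[0][:,0]
def tri(c1,p1,c2,p2):
    M=[c[0]@np.c_[cv2.Rodrigues(c[1])[0],c[2]] for c in(c1,c2)]
    X=cv2.triangulatePoints(M[0],M[1],np.array(p1,float).reshape(2,1),np.array(p2,float).reshape(2,1)).ravel();return X[:3]/X[3]
def blob(im,lo,hi,roi=None):
    h=cv2.cvtColor(im,cv2.COLOR_RGB2HSV);m=cv2.inRange(h,np.array(lo),np.array(hi))
    if roi: k=np.zeros_like(m);x0,y0,x1,y1=roi;k[y0:y1,x0:x1]=255;m&=k
    n,l,s,c=cv2.connectedComponentsWithStats(m)
    i=1+np.argmax(s[1:,4]);return (l==i).astype('uint8'),c[i],s[i]
def rect(m):
    return cv2.minAreaRect(np.argwhere(m)[:,::-1].astype(np.float32))
E
python3 - <<'E'
from h import *
T,S=cam('top'),cam('side');a=np.load('pics/top.npy');b=np.load('pics/side.npy')
for nm,c,im,roi in(('top',T,a,(230,170,345,280)),('side',S,b,(240,180,345,270))):
    m,ce,s=blob(im,(0,190,90),(5,255,255),roi);r=rect(m);bx=cv2.boxPoints(r);print(nm,'red',ce,s,r)
    P=ray(c,bx,.136);print(np.round(P,3).tolist(),np.round(ray(c,ce,.134),4))
for nm,c,im,roi in(('top',T,a,(280,170,320,205)),('side',S,b,(245,195,280,230))):
    m,ce,s=blob(im,(22,150,120),(34,255,255),roi);hull=cv2.convexHull(np.argwhere(m)[:,::-1]);mm=cv2.moments(hull);ce=[mm['m10']/mm['m00'],mm['m01']/mm['m00']];print('yel',ce,s,ray(c,ce,.035))
for nm,c,im,roi in(('top',T,a,(80,220,160,290)),('side',S,b,(280,320,350,400))):
    m,ce,s=blob(im,(3,180,90),(16,255,255),roi);print('or',ce,s,cv2.boxPoints(rect(m)).tolist())
m,ce,s=blob(a,(105,120,20),(125,255,255),(360,190,510,320));print('bin',s)
hull=cv2.convexHull(np.argwhere(m)[:,::-1].astype(np.float32));ap=cv2.approxPolyDP(hull,6,True)[:,0];print(ap.tolist(),np.round(ray(T,ap,.13),3).tolist())
def crop(im,x0,y0,x1,y1,k): return cv2.resize(im[y0:y1,x0:x1],None,fx=k,fy=k,interpolation=cv2.INTER_CUBIC)
c1=crop(a,230,165,350,285,3);c2=crop(a,80,225,160,285,4.5);c3=crop(b,235,170,355,270,3);c4=crop(b,270,320,370,400,4)
C=np.zeros((600,800,3),'uint8')
for im,(x,y) in((c1,(0,0)),(c2,(370,0)),(c3,(0,300+60-60+0)),(c4,(370,275))):
    hh=min(im.shape[0],600-y);ww=min(im.shape[1],800-x);C[y:y+hh,x:x+ww]=im[:hh,:ww]
cv2.imwrite('pics/c1.png',C[:,:,::-1])
E
```

```text
top red [285.46511628 232.49224806] [264 221  44  24 258] ((285.3314514160156, 232.4207000732422), (45.66673278808594, 5.695035457611084), 25.201122283935547)
[[0.556, 0.043, 0.136], [0.569, 0.037, 0.136], [0.524, -0.06, 0.136], [0.512, -0.055, 0.136]] [[ 0.5401 -0.0091  0.134 ]]
side red [302.21428571 202.28571429] [290 189  24  27 168] ((302.0487976074219, 202.43905639648438), (5.622255325317383, 31.859447479248047), 38.65980529785156)
[[0.568, 0.033, 0.136], [0.525, -0.062, 0.136], [0.512, -0.05, 0.136], [0.556, 0.043, 0.136]] [[ 0.5406 -0.0104  0.134 ]]
yel [300.12100058173354, 187.6503781268179] [291 178  20  20 273] [[ 0.66004605 -0.04718192  0.035     ]]
yel [260.45439469320064, 212.44941956882252] [251 206  20  14 202] [[ 0.66181891 -0.05013554  0.035     ]]
or [107.93604651 260.72674419] [ 95 249  25  22 172] [[93.741455078125, 265.7268371582031], [102.25852966308594, 247.27316284179688], [119.82438659667969, 255.38046264648438], [111.30731201171875, 273.8341369628906]]
or [315.05077539 356.16183092] [ 280  320   70   80 3998] [[280.0, 320.0], [349.0, 320.0], [349.0, 399.0], [280.0, 399.0]]
bin [ 379  210  110   96 9327]
[[488.0, 302.0], [385.0, 299.0], [379.0, 216.0], [481.0, 210.0]] [[0.382, -0.486, 0.13], [0.387, -0.244, 0.13], [0.582, -0.231, 0.13], [0.598, -0.475, 0.13]]
```

View pics/c1.png

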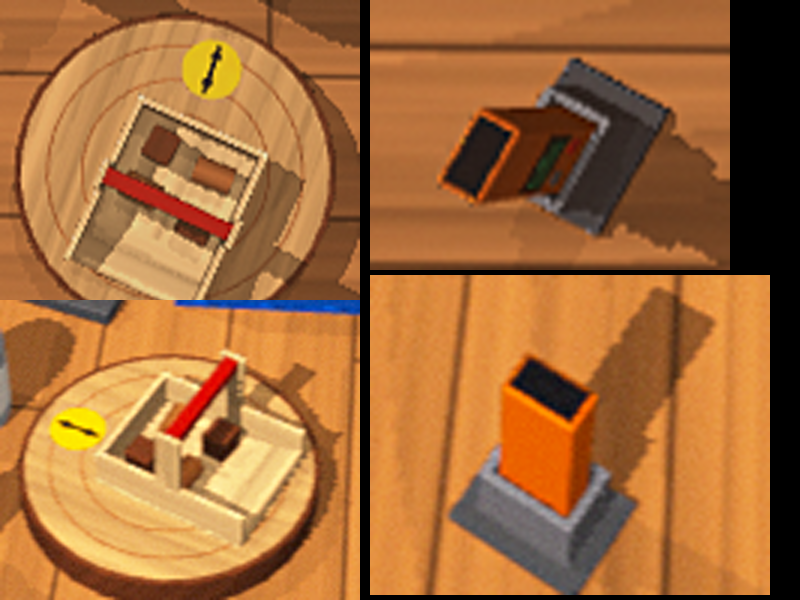

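The close-ups show the tote's mouth facing the robot, at the lower left of the crop, with the offcuts around and behind the handle. The handle is at about (0.540, -0.010, 0.129), and the tote's yaw is about -24°. I'll move over the handle now, passing above the bin at z=0.205.

Emit:
jog_arm --pt "0.0344 -0.026 0 0 0 0 1" --pt "0.0344 -0.026 0 0 0 0 1" --pt "0.0344 -0.026 0 0 0 0 1" --pt "0.0344 -0.026 0 0 0 0 1" --pt "0.0344 -0.026 0 0 0 0 1"

```text
time_s: 0.6
ee_pos: [0.283, -0.3537, 0.2053]
eef_rot: [-3.141, 0.0, 0.282]
force: [1.5, -0.6, -1.1]
grip_width: 0.0938
grip_force: 0.0
```

Emit:
jog_arm --pt "0.0344 -0.026 0 0 0 0 1" --pt "0.0344 -0.026 0 0 0 0 1" --pt "0.0344 -0.026 0 0 0 0 1" --pt "0.0344 -0.026 0 0 0 0 1" --pt "0.0344 -0.026 0 0 0 0 1"

```text
time_s: 1.1
ee_pos: [0.4119, -0.1808, 0.2054]
eef_rot: [-3.142, 0.0, 0.283]
force: [-0.2, -0.5, 0.3]
grip_width: 0.0941
grip_force: 0.0
```

Emit:
jog_arm --pt "0.0344 -0.026 0 0 0 0 1" --pt "0.0344 -0.026 0 0 0 0 1" --pt "0.0344 -0.026 0 0 0 0 1" --pt "0.0344 -0.026 0 0 0 0 1" --pt "0.0344 -0.026 0 0 0 0 1"

```text
time_s: 1.6
ee_pos: [0.5409, -0.0079, 0.2052]
eef_rot: [-3.141, 0.0, 0.283]
force: [0.4, -0.7, 0.6]
grip_width: 0.0938
grip_force: 0.0
```

Emit:
jog_arm --pt "0 0 0 0 0 -0.144 1" --pt "0 0 0 0 0 -0.144 1" --pt "0 0 0 0 0 -0.144 1" --pt "0 0 0 0 0 -0.144 1" --pt "0 0 0 0 0 -0.144 1"

```text
time_s: 2.1
ee_pos: [0.54, -0.0096, 0.2051]
eef_rot: [-3.141, 0.0, 1.009]
force: [0.2, -0.5, -0.5]
grip_width: 0.094
grip_force: 0.0
```

Emit:
jog_arm --pt "0 0 0 0 0 -0.144 1" --pt "0 0 0 0 0 0 1" --pt "0 0 0 0 0 0 1"

```text
time_s: 2.4
ee_pos: [0.5401, -0.0096, 0.2053]
eef_rot: [-3.141, 0.0, 1.142]
force: [-0.2, 0.3, 0.3]
grip_width: 0.0939
grip_force: 0.0
```

```bash
cat >> h.py <<'E'
from scipy.spatial.transform import Rotation as Ro
def to(p,rpy=None):
    "shift in tool axes and turn to reach TCP pose"
    o=ctrl.get_obs();R=Ro.from_euler('xyz',o['eef_rot'])
    print('t',o['time_s'],'tcp',np.round(o['ee_pos'],4),'rpy',np.round(o['eef_rot'],4),'F',np.round(o['force'],1),'gw',round(o['grip_width'],4))
    print('shift',np.round(R.inv().apply(np.array(p)-o['ee_pos']),4),'turn',None if rpy is None else np.round((R.inv()*Ro.from_euler('xyz',rpy)).as_rotvec(),4))
E
python3 - <<'E'
from h import *
c=cam('wrist');im=ctrl.camera('wrist');np.save('pics/w1.npy',im);cv2.imwrite('pics/w1.png',im[:,:,::-1])
m,ce,s=blob(im,(0,190,90),(5,255,255));bx=cv2.boxPoints(rect(m));P=ray(c,bx,.136);print(s,np.round(P,4).tolist(),P.mean(0))
to([.540,-.010,.110],[np.pi,0,1.147])
E
```

```text
[ 267  146   19  136 2307] [[0.5561, 0.0395, 0.136], [0.5677, 0.0343, 0.136], [0.5249, -0.0614, 0.136], [0.512, -0.0556, 0.136]] [ 0.54019389 -0.01080227  0.136     ]
t 2.45 tcp [ 0.5401 -0.0097  0.2053] rpy [-3.1413e+00  1.0000e-04  1.1427e+00] F [ 0.2 -0.1  0.4] gw 0.0937
shift [-0.0003  0.0001  0.0953] turn [-0.0002  0.0001 -0.0043]
```

View pics/w1.png

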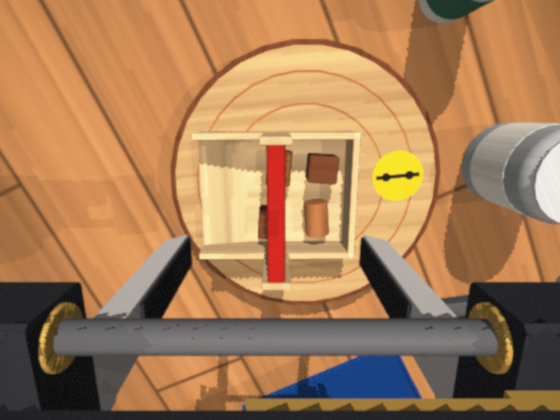

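The wrist view shows the bar running vertically at column 276, centred between the fingers, with the mouth on the left. The yellow spot is at (398,176). I'll measure the spot from this view, then descend and grip.

Run:
```python
from h import *
c=cam('wrist');im=np.load('pics/w1.npy')
m,ce,s=blob(im,(22,150,120),(34,255,255),(340,130,460,220))
h=cv2.convexHull(np.argwhere(m)[:,::-1]);(x,y),r=cv2.minEnclosingCircle(h);M=cv2.moments(h);ce=[M['m10']/M['m00'],M['m01']/M['m00']]
print(ce,(x,y),ray(c,ce,.035))
mask=np.zeros_like(m);cv2.fillConvexPoly(mask,cv2.convexHull(h),1)
mask=cv2.erode(mask,np.ones((5,5)))
d=mask&(im.max(2)<90).astype('uint8');pts=np.argwhere(d)[:,::-1];P=ray(c,pts,.035)[:,:2]
mu=P.mean(0);u=np.linalg.svd(P-mu)[2][0];print(len(P),mu,np.degrees(np.arctan2(u[1],u[0])),np.ptp((P-mu)@u))
```

```text
[397.28167836843863, 175.25442995653626] (397.21429443359375, 175.2142791748047) [[ 0.65899861 -0.04913012  0.035     ]]
108 [ 0.65840242 -0.04939119] 161.13490691134606 0.039675701962513674
```

Emit:
jog_arm --pt "0 0 0.03 0 0 0 1" --pt "0 0 0.03 0 0 0 1" --pt "0 0 0.02 0 0 0 1" --pt "0 0 0.015 0 0 0 1" --pt "0 0 0 0 0 0 1"

```text
time_s: 2.95
ee_pos: [0.5392, -0.0096, 0.1086]
eef_rot: [-3.138, 0.001, 1.144]
force: [-0.4, -0.9, 0.3]
grip_width: 0.0941
grip_force: 0.0
```

Emit:
jog_arm --pt "0 0 0 0 0 0 -1" --pt "0 0 0 0 0 0 -1" --pt "0 0 0 0 0 0 -1" --pt "0 0 0 0 0 0 -1" --pt "0 0 0 0 0 0 -1" --squeeze 50

```text
time_s: 3.45
ee_pos: [0.5402, -0.0096, 0.1107]
eef_rot: [3.141, -0.0, 1.147]
force: [0.5, 0.7, -0.4]
grip_width: 0.0576
grip_force: 0.0
```

Emit:
jog_arm --pt "0 0 0 0 0 0 -1" --pt "0 0 0 0 0 0 -1" --pt "0 0 0 0 0 0 -1" --pt "0 0 0 0 0 0 -1" --pt "0 0 0 0 0 0 -1" --squeeze 50

```text
time_s: 3.95
ee_pos: [0.5401, -0.0096, 0.1104]
eef_rot: [-3.142, -0.0, 1.147]
force: [0.5, -0.1, 1.3]
grip_width: 0.0174
grip_force: 0.0
```

Emit:
jog_arm --pt "0 0 0 0 0 0 -1" --pt "0 0 0 0 0 0 -1" --pt "0 0 0 0 0 0 -1"

```text
time_s: 4.25
ee_pos: [0.5402, -0.0097, 0.1104]
eef_rot: [3.142, 0.0, 1.147]
force: [0.4, 0.5, -0.3]
grip_width: 0.0138
grip_force: 50.0
```

Emit:
jog_arm --pt "0 0 -0.01 0 0 0 -1" --pt "0 0 -0.02 0 0 0 -1" --pt "0 0 -0.03 0 0 0 -1" --pt "0 0 -0.04 0 0 0 -1" --pt "0 0 -0.04 0 0 0 -1"

```text
time_s: 4.75
ee_pos: [0.5395, -0.0096, 0.252]
eef_rot: [-3.14, 0.0, 1.147]
force: [0.5, 0.3, -4.1]
grip_width: 0.0135
grip_force: 50.0
```

Emit:
jog_arm --pt "0 0 -0.03 0 0 0 -1" --pt "0 0 -0.02 0 0 0 -1" --pt "0 0 -0.01 0 0 0 -1" --pt "0 0 0 0 0 0 -1"

```text
time_s: 5.15
ee_pos: [0.5402, -0.0096, 0.3113]
eef_rot: [3.141, -0.0, 1.147]
force: [-0.0, -0.5, -5.1]
grip_width: 0.0134
grip_force: 50.0
```

Run:
```python
from h import *
to([.485,-.359,.31],[np.pi,0,.935])
im=ctrl.camera('wrist');cv2.imwrite('pics/w2.png',im[:,:,::-1])
```

```text
t 5.15 tcp [ 0.5402 -0.0096  0.3113] rpy [ 3.1406e+00 -4.0000e-04  1.1468e+00] F [-0.  -0.5 -5.1] gw 0.0134
shift [-0.3411  0.0934  0.0012] turn [ 0.001  -0.0005  0.2118]
```

Emit:
jog_arm --pt "-0.012 0.004 0 0 0 0 -1" --pt "-0.022 0.0075 0 0 0 0 -1" --pt "-0.03 0.0105 0 0 0 0 -1" --pt "-0.03 0.0105 0 0 0 0 -1" --pt "-0.03 0.0105 0 0 0 0 -1"

```text
time_s: 5.7
ee_pos: [0.5275, -0.1422, 0.3091]
eef_rot: [-3.139, 0.0, 1.147]
force: [0.3, 0.1, -4.9]
grip_width: 0.0138
grip_force: 50.0
```

Emit:
jog_arm --pt "-0.03 0.0105 0 0 0 0 -1" --pt "-0.03 0.0105 0 0 0 0 -1" --pt "-0.03 0.0105 0 0 0 0 -1" --pt "-0.03 0.0105 0 0 0 0 -1" --pt "-0.03 0.0105 0 0 0 0 -1"

```text
time_s: 6.2
ee_pos: [0.5134, -0.3006, 0.309]
eef_rot: [-3.139, -0.0, 1.146]
force: [-0.1, 0.2, -4.5]
grip_width: 0.0137
grip_force: 50.0
```

Emit:
jog_arm --pt "-0.03 0.0105 0 0 0 0 -1" --pt "-0.03 0.0105 0 0 0 0 -1" --pt "-0.022 0.0075 0 0 0 0 -1" --pt "0 0 0.01 0 0 0.1 -1" --pt "0 0 0.02 0 0 0.125 -1"

```text
time_s: 6.7
ee_pos: [0.5059, -0.3868, 0.2795]
eef_rot: [-3.141, 0.0, 0.916]
force: [0.1, 0.3, -5.6]
grip_width: 0.0133
grip_force: 50.0
```

Emit:
jog_arm --pt "0 0 0.015 0 0 0 -1" --pt "0 0 0.005 0 0 0 -1" --pt "0 0 0 0 0 0 -1" --pt "0 0 0 0 0 0 -1"

```text
time_s: 7.1
ee_pos: [0.5066, -0.3855, 0.261]
eef_rot: [3.141, 0.0, 0.922]
force: [-0.8, 0.3, -5.4]
grip_width: 0.0135
grip_force: 50.0
```

Run:
```python
from h import *
to([.507,-.385,.26],[np.pi,0,.9216]);print(ctrl.get_obs()['qpos'])
a=ctrl.camera('top');b=ctrl.camera('side')
C=np.hstack([cv2.resize(a[170:330,330:530],(400,320)),cv2.resize(b[60:220,230:430],(400,320))])
cv2.imwrite('pics/c2.png',C[:,:,::-1])
```

```text
t 7.1 tcp [ 0.5066 -0.3855  0.261 ] rpy [3.141e+00 1.000e-04 9.221e-01] F [-0.8  0.3 -5.4] gw 0.0135
shift [0.0006 0.     0.001 ] turn [0.0006 0.0001 0.0005]
[-7.07920166e-01  4.67682243e-01  1.16437440e+00 -6.02366002e-05
  1.50895086e+00 -5.91875342e-02]
```

View pics/c2.png

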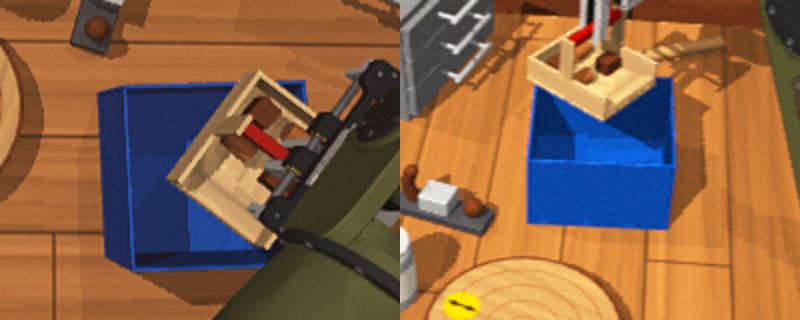

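The tote hangs level over the bin with all four offcuts in it and its mouth towards the robot. It looks far back in the bin, so I'll check the bin's centre from the side view's rim corners.

Run:
```python
from h import *
S=cam('side')
print(np.round(ray(S,[[294,140],[367,140],[298,99],[366,99]],.13),3))
print(np.round(ray(cam('top'),[[394,213],[482.5,210.5],[488,302.5],[396,304]],.13),3))
```

```text
[[ 0.589 -0.261  0.13 ]
 [ 0.375 -0.283  0.13 ]
 [ 0.598 -0.463  0.13 ]
 [ 0.381 -0.485  0.13 ]]
[[ 0.589 -0.267  0.13 ]
 [ 0.597 -0.479  0.13 ]
 [ 0.381 -0.486  0.13 ]
 [ 0.376 -0.269  0.13 ]]
```

Emit:
jog_arm --pt "0 0 0 -0.12 0 0 -1" --pt "0 0 0 -0.14 0 0 -1" --pt "0 0 0 -0.14 0 0 -1" --pt "0 0 0 -0.14 0 0 -1" --pt "0 0 0 -0.14 0 0 -1"

```text
time_s: 7.7
ee_pos: [0.5064, -0.385, 0.262]
eef_rot: [2.455, 0.001, 0.922]
force: [0.4, 0.5, -4.6]
grip_width: 0.0134
grip_force: 50.0
```

Emit:
jog_arm --pt "0 0 0 -0.14 0 0 -1" --pt "0 0 0 -0.14 0 0 -1" --pt "0 0 0 -0.14 0 0 -1" --pt "0 0 0 -0.12 0 0 -1" --pt "0 0 0 0 0 0 -1"

```text
time_s: 8.2
ee_pos: [0.5174, -0.3741, 0.262]
eef_rot: [2.147, -0.028, 0.971]
force: [-0.3, 0.7, -3.9]
grip_width: 0.0133
grip_force: 50.0
```

Emit:
jog_arm --pt "0 0 0 0 0 0 -1" --pt "0 0 0 0 0 0 -1" --pt "0 0 0 0 0 0 -1" --pt "0 0 0 0 0 0 -1" --pt "0 0 0 0 0 0 -1"

```text
time_s: 8.7
ee_pos: [0.5173, -0.3745, 0.2618]
eef_rot: [2.148, -0.027, 0.97]
force: [0.3, 0.0, -4.3]
grip_width: 0.0135
grip_force: 50.0
```

Run:
```python
from h import *
to([.507,-.385,.26],[np.pi,0,.9216])
a=ctrl.camera('wrist');b=ctrl.camera('side')
C=np.hstack([cv2.resize(a,(400,300)),cv2.resize(b[40:220,210:450],(400,300))])
cv2.imwrite('pics/c3.png',C[:,:,::-1])
```

```text
t 8.7 tcp [ 0.5173 -0.3745  0.2618] rpy [ 2.1477 -0.0273  0.97  ] F [ 0.3  0.  -4.3] gw 0.0135
shift [-0.0145 -0.0026 -0.0014] turn [ 0.993  -0.0491  0.0308]
```

View pics/c3.png

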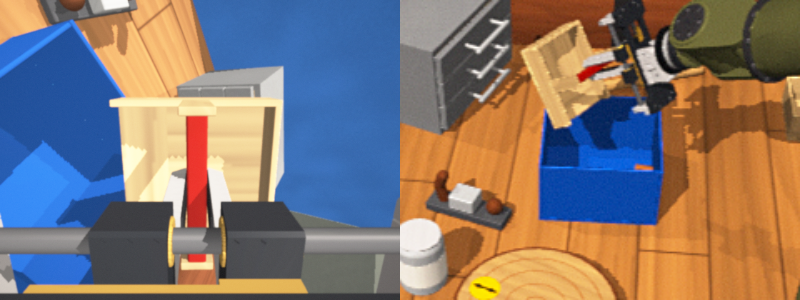

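The tote is tipped by about 57°. A brown piece still shows at the bottom of the wrist view, near the wall at (200,275), so I'll check which joint limits the tilt.

Run:
```python
from h import *
print(np.round(ctrl.get_obs()['qpos'],3))
a=ctrl.camera('wrist')
C=np.hstack([cv2.resize(a[280:420,180:380],(560,392))])
cv2.imwrite('pics/c4.png',C[:,:,::-1])
```

```text
[-0.74   0.065  1.965  0.823  0.179 -0.868]
```

View pics/c4.png

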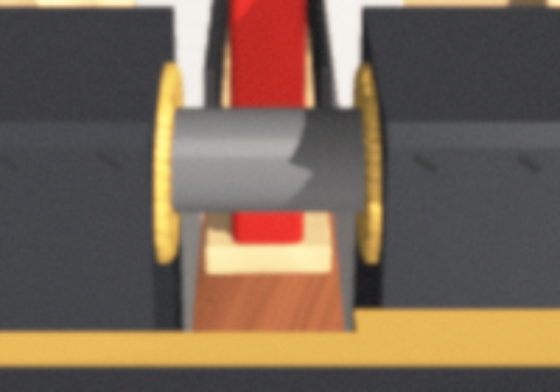

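Emit:
jog_arm --pt "0 0.0125 -0.008 0 0 0 -1" --pt "0 0.0125 -0.008 0 0 0 -1" --pt "0 0.0125 -0.008 0 0 0 -1" --pt "0 0.0125 -0.008 -0.06 0 0 -1" --pt "0 0 0 -0.1 0 0 -1"

```text
time_s: 9.35
ee_pos: [0.52, -0.3734, 0.3242]
eef_rot: [2.051, -0.033, 0.984]
force: [0.6, 0.4, -5.4]
grip_width: 0.0135
grip_force: 50.0
```

Emit:
jog_arm --pt "0 0.01 0 0 0 0 -1" --pt "0 -0.01 0 0 0 0 -1" --pt "0 0 0 0 0 0 -1" --pt "0 0 0 0 0 0 -1"

```text
time_s: 9.75
ee_pos: [0.5199, -0.373, 0.322]
eef_rot: [2.056, -0.034, 0.985]
force: [-0.1, 0.4, -3.8]
grip_width: 0.0133
grip_force: 50.0
```

Run:
```python
from h import *
to([.507,-.385,.30],[np.pi,0,.9216]);print(np.round(ctrl.get_obs()['qpos'],3))
a=ctrl.camera('top');b=ctrl.camera('side')
C=np.hstack([cv2.resize(a[190:320,340:510],(400,306)),cv2.resize(b[40:190,260:456],(400,306))])
cv2.imwrite('pics/c5.png',C[:,:,::-1])
```

```text
t 9.75 tcp [ 0.5199 -0.373   0.322 ] rpy [ 2.0556 -0.0338  0.985 ] F [-0.1  0.4 -3.8] gw 0.0133
shift [-0.0179 -0.0209  0.0063] turn [ 1.0844 -0.0648  0.0387]
[-0.746 -0.01   1.945  0.895  0.202 -0.93 ]
```

View pics/c5.png

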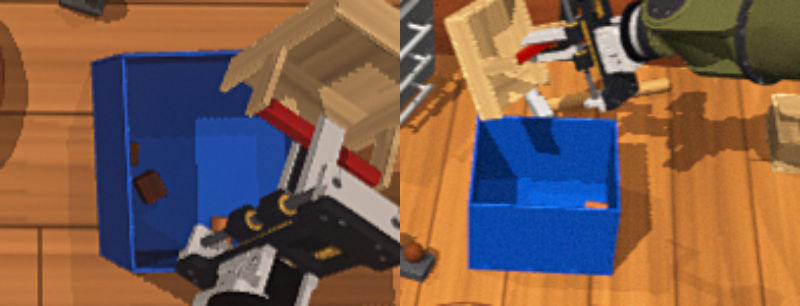

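The tote looks empty in both views, and two blocks and a dowel are visible in the bin. I'll confirm the fourth offcut once the arm is clear. Now I'll bring the tote level and carry it to the free bench at about (0.42, 0.21).

Emit:
jog_arm --pt "0 0 0 0.13 -0.008 0.005 -1" --pt "0 0 0 0.135 -0.008 0.005 -1" --pt "0 0 0 0.135 -0.008 0.005 -1" --pt "0 0 0 0.135 -0.008 0.005 -1" --pt "0 0 0 0.135 -0.008 0.005 -1"

```text
time_s: 10.35
ee_pos: [0.5263, -0.3675, 0.3247]
eef_rot: [2.601, -0.038, 0.976]
force: [-0.0, 0.9, -4.9]
grip_width: 0.0133
grip_force: 50.0
```

Emit:
jog_arm --pt "0 0 0 0.135 -0.008 0.005 -1" --pt "0 0 0 0.135 -0.008 0.005 -1" --pt "0 0 0 0.135 -0.008 0.005 -1" --pt "0 0 0 0 0 0 -1" --pt "0 0 0 0 0 0 -1"

```text
time_s: 10.85
ee_pos: [0.5274, -0.3676, 0.3227]
eef_rot: [3.0, -0.023, 0.956]
force: [-0.6, -0.8, -5.0]
grip_width: 0.0138
grip_force: 50.0
```

Run:
```python
from h import *
to([.42,.21,.30],[np.pi,0,.9216]);print(np.round(ctrl.get_obs()['qpos'],3))
# stand base from first top picture
```

```text
t 10.85 tcp [ 0.5274 -0.3676  0.3227] rpy [ 2.9999 -0.0225  0.9562] F [-0.6 -0.8 -5. ] gw 0.0138
shift [ 0.4093 -0.4211 -0.0278] turn [ 0.1413 -0.0249  0.0329]
[-0.679  0.374  1.163  0.031  1.465 -0.064]
```

Emit:
jog_arm --pt "0 0 0 0.141 -0.025 0.033 -1" --pt "0.013 -0.0145 0 0 0 0 -1" --pt "0.0263 -0.029 0 0 0 0 -1" --pt "0.0263 -0.029 0 0 0 0 -1" --pt "0.0263 -0.029 0 0 0 0 -1"

```text
time_s: 11.35
ee_pos: [0.5008, -0.2312, 0.324]
eef_rot: [3.139, -0.001, 0.921]
force: [0.1, 1.5, -2.8]
grip_width: 0.0135
grip_force: 50.0
```

Emit:
jog_arm --pt "0.0263 -0.029 0 0 0 0 -1" --pt "0.0263 -0.029 0 0 0 0 -1" --pt "0.0263 -0.029 0 0 0 0 -1" --pt "0.0263 -0.029 0 0 0 0 -1" --pt "0.0263 -0.029 0 0 0 0 -1"

```text
time_s: 11.85
ee_pos: [0.4645, -0.0388, 0.3246]
eef_rot: [3.139, -0.003, 0.921]
force: [0.9, 0.3, -4.0]
grip_width: 0.0135
grip_force: 50.0
```

Emit:
jog_arm --pt "0.0263 -0.029 0 0 0 0 -1" --pt "0.0263 -0.029 0 0 0 0 -1" --pt "0.0263 -0.029 0 0 0 0 -1" --pt "0.0263 -0.029 0 0 0 0 -1" --pt "0.0263 -0.029 0 0 0 0 -1"

```text
time_s: 12.35
ee_pos: [0.4285, 0.1536, 0.325]
eef_rot: [3.141, -0.005, 0.921]
force: [0.6, 0.4, -4.2]
grip_width: 0.0136
grip_force: 50.0
```

Emit:
jog_arm --pt "0.0263 -0.029 0 0 0 0 -1" --pt "0.013 -0.0145 0 0 0 0 -1" --pt "0 0 0 0 0 0 -1" --pt "0 0 0 0 0 0 -1"

```text
time_s: 12.75
ee_pos: [0.4182, 0.2096, 0.3249]
eef_rot: [-3.141, -0.003, 0.922]
force: [0.3, -0.2, -4.4]
grip_width: 0.0132
grip_force: 50.0
```

Run:
```python
from h import *
to([.42,.21,.077],[np.pi,0,.9216]);print(np.round(ctrl.get_obs()['qpos'],3))
T=cam('top');a=ctrl.camera('top');S=cam('side');b=ctrl.camera('side')
C=np.zeros((600,800,3),'uint8');C[:300,:400]=cv2.resize(a,(400,300));C[:300,400:]=cv2.resize(b,(400,300))
C[300:,:400]=cv2.resize(a[190:325,355:535],(400,300),interpolation=cv2.INTER_CUBIC)
C[300:,400:]=cv2.resize(b[85:181,280:408],(400,300),interpolation=cv2.INTER_CUBIC)
cv2.imwrite('pics/c6.png',C[:,:,::-1])
# meter top from earlier pictures: orange+black quad
A=np.load('pics/top.npy')
q=np.array([[480,110],[520,116],[494,203],[440,186]])-[370,0];q=q/4.5+[80,225];P=ray(T,q,.148);print(np.round(P,3),P.mean(0))
q=np.array([[526,353],[597,395],[577,423],[504,384]])-[370,275];q=q/4+[270,320];P=ray(S,q,.148);print(np.round(P,3),P.mean(0))
```

```text
t 12.75 tcp [0.4182 0.2096 0.3249] rpy [-3.1407e+00 -3.0000e-03  9.2250e-01] F [ 0.3 -0.2 -4.4] gw 0.0132
shift [0.0007 0.0014 0.2479] turn [-0.0008 -0.003   0.0009]
[0.385 0.045 1.545 0.002 1.55  1.033]
[[0.497 0.406 0.148]
 [0.494 0.386 0.148]
 [0.45  0.397 0.148]
 [0.458 0.425 0.148]] [0.47473029 0.40324638 0.148     ]
[[0.488 0.388 0.148]
 [0.45  0.407 0.148]
 [0.459 0.423 0.148]
 [0.498 0.406 0.148]] [0.47411527 0.40606148 0.148     ]
```

View pics/c6.png

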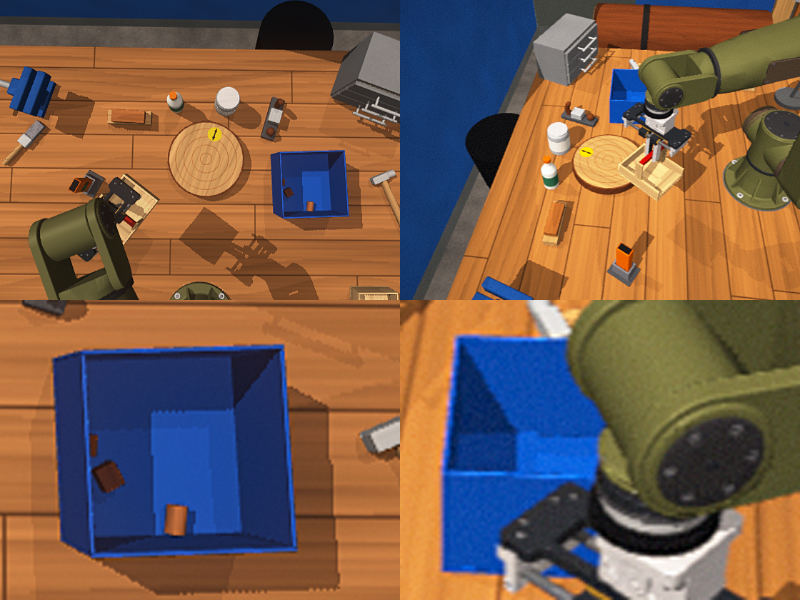

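The top view shows three offcuts in the bin: two dark blocks and one dowel. A strip behind the bin's near wall is hidden. I'll check the tote for the fourth by comparing this wrist image with the one taken when it was full.

Run:
```python
from h import *
w2=cv2.imread('pics/w2.png')[:,:,::-1];w=ctrl.camera('wrist');cv2.imwrite('pics/w3.png',w[:,:,::-1])
def msk(im):
    h=cv2.cvtColor(np.ascontiguousarray(im),cv2.COLOR_RGB2HSV);return cv2.inRange(h,np.array((0,90,20)),np.array((14,255,190)))
for im in(w2,w):
    m=msk(im);n,l,s,c=cv2.connectedComponentsWithStats(m)
    print([(s[i].tolist(),c[i].round().tolist()) for i in range(1,n) if s[i,4]>60])
r=(w2.astype(int)-w);d=np.abs(r).max(2)
m,ce,s=blob(w2,(0,190,90),(5,255,255));print(s);m,ce,s=blob(w,(0,190,90),(5,255,255));print(s)
cv2.imwrite('pics/c7.png',np.hstack([w2[:,100:480],w[:,100:480]])[:,:,::-1])
```

```text
[([70, 0, 86, 140, 1259], [100.0, 35.0]), ([189, 0, 324, 259, 8832], [397.0, 137.0]), ([473, 0, 48, 106, 1161], [498.0, 42.0]), ([516, 0, 44, 171, 964], [538.0, 76.0]), ([0, 45, 178, 274, 5069], [46.0, 187.0]), ([0, 103, 33, 66, 487], [13.0, 132.0]), ([259, 162, 38, 157, 1135], [279.0, 242.0]), ([316, 167, 48, 44, 1820], [339.0, 188.0]), ([313, 228, 33, 50, 557], [329.0, 244.0]), ([385, 229, 23, 61, 184], [398.0, 264.0]), ([408, 262, 152, 57, 2363], [473.0, 294.0]), ([14, 355, 118, 57, 760], [62.0, 373.0]), ([261, 355, 29, 14, 164], [279.0, 361.0]), ([420, 355, 119, 57, 747], [483.0, 385.0])]
[([0, 0, 174, 249, 6044], [95.0, 124.0]), ([130, 0, 125, 136, 5058], [217.0, 65.0]), ([253, 0, 307, 319, 6003], [470.0, 139.0]), ([398, 0, 82, 84, 2060], [435.0, 44.0]), ([430, 0, 52, 40, 509], [448.0, 20.0]), ([449, 0, 16, 26, 87], [456.0, 10.0]), ([498, 0, 36, 58, 339], [515.0, 28.0]), ([538, 0, 22, 39, 351], [552.0, 12.0]), ([0, 58, 165, 209, 1900], [84.0, 169.0]), ([0, 117, 177, 202, 2188], [58.0, 244.0]), ([260, 162, 3, 31, 66], [261.0, 176.0]), ([259, 162, 33, 157, 1055], [277.0, 270.0]), ([0, 263, 13, 17, 84], [5.0, 272.0]), ([13, 355, 96, 57, 1544], [42.0, 381.0]), ([261, 355, 29, 14, 341], [275.0, 361.0]), ([420, 355, 64, 36, 233], [439.0, 369.0]), ([248, 356, 13, 42, 141], [252.0, 380.0]), ([296, 356, 7, 42, 147], [299.0, 382.0])]
[ 261  163   30  155 4270]
[ 261  163   29  155 4250]
```

View pics/c7.png

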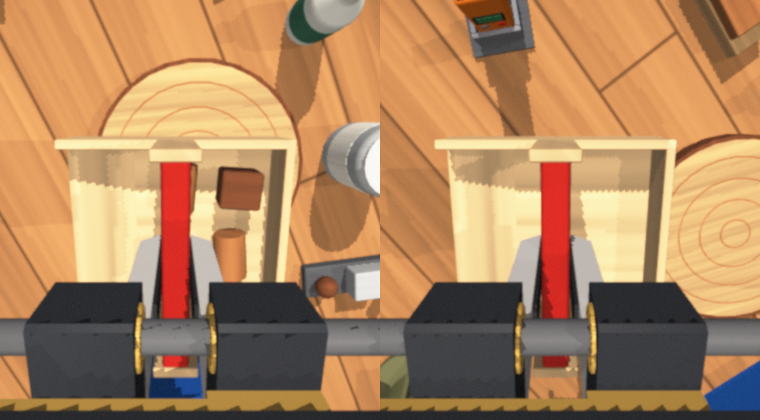

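The visible half of the tote is empty; before, a block and a dowel showed at (240,190) and (230,255). I'll set the tote down, then check the rest once the gripper is off.

Emit:
jog_arm --pt "0 0 0.03 0 0 0 -1" --pt "0 0 0.05 0 0 0 -1" --pt "0 0 0.05 0 0 0 -1" --pt "0 0 0.05 0 -0.003 0 -1" --pt "0 0 0.03 0 0 0 -1"

```text
time_s: 13.4
ee_pos: [0.417, 0.2088, 0.1114]
eef_rot: [-3.138, 0.005, 0.921]
force: [0.8, 0.6, -4.2]
grip_width: 0.014
grip_force: 50.0
```

Emit:
jog_arm --pt "0 0 0.02 0 0 0 -1" --pt "0 0 0.01 0 0 0 -1" --pt "0 0 0.005 0 0 0 -1" --pt "0 0 0.002 0 0 0 -1" --pt "0 0 0 0 0 0 -1"

```text
time_s: 13.9
ee_pos: [0.4184, 0.2102, 0.0783]
eef_rot: [-3.14, 0.002, 0.922]
force: [0.0, 1.0, -5.0]
grip_width: 0.0136
grip_force: 50.0
```

Emit:
jog_arm --pt "0 0 0.001 0 0.002 0 -1" --pt "0 0 0.001 0 0 0 -1" --pt "0 0 0 0 0 0 -1"

```text
time_s: 14.2
ee_pos: [0.418, 0.2102, 0.0758]
eef_rot: [-3.139, 0.001, 0.922]
force: [-1.3, -0.3, -4.2]
grip_width: 0.0134
grip_force: 50.0
```

Emit:
jog_arm --pt "0 0 0.001 0 0 0 -1" --pt "0 0 0 0 0 0 -1"

```text
time_s: 14.4
ee_pos: [0.4179, 0.2103, 0.0754]
eef_rot: [-3.139, 0.0, 0.922]
force: [-5.5, -0.3, 8.2]
grip_width: 0.0136
grip_force: 50.0
```

Emit:
jog_arm --pt "0 0 0 0 0 0 1" --pt "0 0 0 0 0 0 1" --pt "0 0 0 0 0 0 1" --pt "0 0 0 0 0 0 1" --pt "0 0 0 0 0 0 1"

```text
time_s: 14.9
ee_pos: [0.4179, 0.2101, 0.0746]
eef_rot: [-3.139, 0.001, 0.922]
force: [0.1, 0.7, -0.8]
grip_width: 0.0498
grip_force: 0.0
```

Emit:
jog_arm --pt "0 0 -0.02 0 0 0 1" --pt "0 0 -0.04 0 0 0 1" --pt "0 0 -0.05 0 0 0 1" --pt "0 0 -0.05 0 0 0 1" --pt "0 0 -0.04 0 0 0 1"

```text
time_s: 15.4
ee_pos: [0.4184, 0.2099, 0.2777]
eef_rot: [-3.14, -0.001, 0.922]
force: [0.6, 0.7, 0.2]
grip_width: 0.0903
grip_force: 0.0
```

Emit:
jog_arm --pt "0 0 -0.02 0 0 0 1" --pt "0 0 0 0 0 0 1" --pt "0 0 0 0 0 0 1"

```text
time_s: 15.7
ee_pos: [0.4183, 0.2098, 0.2938]
eef_rot: [-3.138, 0.002, 0.922]
force: [-0.1, -0.1, 0.2]
grip_width: 0.094
grip_force: 0.0
```

Run:
```python
from h import *
c=cam('wrist');im=ctrl.camera('wrist');cv2.imwrite('pics/w4.png',im[:,:,::-1])
h=cv2.cvtColor(im,cv2.COLOR_RGB2HSV)
m,ce,s=blob(im,(0,190,90),(5,255,255));P=ray(c,cv2.boxPoints(rect(m)),.101);print(s,np.round(P,3).tolist(),P.mean(0))
# tote interior floor samples, tote frame -> pixels
ctr=P.mean(0)[:2];yaw=.9216-np.pi/2
ex=np.array([np.cos(yaw),np.sin(yaw)]);ey=np.array([-ex[1],ex[0]])
g=[]
for y in np.arange(.045,-.046,-.015):
    row=''
    for x in np.arange(-.06,.066,.01):
        w=ctr+x*ex+y*ey;p=proj(c,[*w,.012])[0].round().astype(int)
        if 0<=p[0]<560 and 0<=p[1]<420: row+=' %3d/%3d/%3d'%tuple(h[p[1],p[0]])
        else: row+='     .     '
    print(row)
# meter top
m,ce,s=blob(im,(3,180,90),(16,255,255),None);print('orange',s)
```

```text
[ 270  137   12   94 1002] [[0.444, 0.253, 0.101], [0.453, 0.246, 0.101], [0.391, 0.164, 0.101], [0.381, 0.171, 0.101]] [0.41731198 0.20863525 0.101     ]
  16/106/206  16/107/169  16/107/164  17/105/180  16/105/183  14/117/185   1/212/217  16/109/192  16/108/204  17/109/202  16/108/203  16/108/186  16/108/186
  17/106/186  17/108/160  16/107/202  18/107/203  17/108/201  14/119/186   1/214/220  16/108/194  16/107/203  17/106/202  16/107/202  17/109/180  17/107/179
  21/ 94/246  18/102/233  23/ 86/250  24/ 81/250  25/ 75/250  21/ 94/240   1/217/219  16/108/205  25/ 73/250  26/ 71/250  25/ 72/251  22/ 86/250  22/ 84/250
  22/ 96/245  18/105/231  22/ 87/250  22/ 86/250  21/ 93/246  18/108/234   1/213/219  16/108/186  18/102/229  22/ 88/249  22/ 91/249  20/ 94/243  21/ 95/244
  21/ 94/245  18/104/229  22/ 88/250  23/ 86/250  22/ 85/250  20/ 98/245   1/212/219  16/109/197  17/109/203  23/ 80/250  23/ 77/251  21/ 91/249  22/ 88/248
  21/ 95/244  18/102/228  22/ 85/250  22/ 85/251  23/ 83/251  21/ 96/245   1/215/221  16/110/199  16/108/204  23/ 80/250  24/ 79/250  21/ 89/248  21/ 91/249
  21/ 96/244  18/103/228  22/ 89/249  23/ 81/250  25/ 73/250  22/ 86/245   1/212/220  16/107/207  18/102/222  25/ 71/251  25/ 72/251  23/ 85/250  22/ 85/250
orange [174   0  57  24 579]
```

The handle stands at (0.417, 0.209), and the floor samples show bare plywood everywhere, so the tote is empty and upright. I'll make a quick pass over the bin to confirm the fourth offcut.

Emit:
jog_arm --pt "-0.0287 0.0265 0 0 0 0 1" --pt "-0.0287 0.0265 0 0 0 0 1" --pt "-0.0287 0.0265 0 0 0 0 1" --pt "-0.0287 0.0265 0 0 0 0 1" --pt "-0.0287 0.0265 0 0 0 0 1"

```text
time_s: 16.25
ee_pos: [0.4368, 0.014, 0.2929]
eef_rot: [-3.137, 0.002, 0.922]
force: [0.8, 0.7, -0.6]
grip_width: 0.0941
grip_force: 0.0
```

Emit:
jog_arm --pt "-0.0287 0.0265 0 0 0 0 1" --pt "-0.0287 0.0265 0 0 0 0 1" --pt "-0.0287 0.0265 0 0 0 0 1" --pt "-0.0287 0.0265 0 0 0 0 1" --pt "-0.0287 0.0265 0 0 0 0 1"

```text
time_s: 16.75
ee_pos: [0.4557, -0.1804, 0.2925]
eef_rot: [-3.136, 0.001, 0.922]
force: [0.3, 0.4, 0.2]
grip_width: 0.0942
grip_force: 0.0
```

Emit:
jog_arm --pt "-0.0287 0.0265 0 0 0 0 1" --pt "-0.0287 0.0265 0 0 0 0 1" --pt "-0.0287 0.0265 0 0 0 0 1" --pt "-0.0287 0.0265 0 0 0 0 1" --pt "0 0 0 0 0 0 1"

```text
time_s: 17.25
ee_pos: [0.4704, -0.3377, 0.2909]
eef_rot: [-3.135, 0.001, 0.919]
force: [-0.9, -0.5, -0.2]
grip_width: 0.0938
grip_force: 0.0
```

Run:
```python
from h import *
c=cam('wrist');im=ctrl.camera('wrist');cv2.imwrite('pics/w5.png',im[:,:,::-1])
h=cv2.cvtColor(im,cv2.COLOR_RGB2HSV);m=cv2.inRange(h,np.array((0,60,20)),np.array((22,255,255)))
inn=proj(c,[[.59,-.267,.13],[.597,-.48,.13],[.381,-.486,.13],[.376,-.269,.13]]);fl=proj(c,[[.59,-.272,.0],[.59,-.478,.0],[.384,-.48,.0],[.381,-.274,.0]])
print(inn.round().tolist())
k=np.zeros_like(m);cv2.fillConvexPoly(k,inn.round().astype(int),255);k=cv2.erode(k,np.ones((9,9)));m&=k
n,l,s,cc=cv2.connectedComponentsWithStats(m)
for i in range(1,n):
    if s[i,4]>60:
        q=np.median(h[l==i],0);print(s[i].tolist(),q,np.round(ray(c,cc[i],.017),3))
to([0.4745,.4045,.25],[np.pi,0,0])
```

```text
[[334.0, 51.0], [458.0, 225.0], [293.0, 339.0], [160.0, 192.0]]
[254, 125, 25, 26, 380] [ 10. 154. 133.] [[ 0.486 -0.294  0.017]]
[224, 141, 27, 29, 430] [ 12. 156. 170.] [[ 0.442 -0.289  0.017]]
[246, 160, 24, 27, 399] [ 10. 154. 130.] [[ 0.449 -0.323  0.017]]
[251, 228, 27, 24, 395] [ 14. 146. 245.] [[ 0.399 -0.403  0.017]]
t 17.3 tcp [ 0.4706 -0.3357  0.2913] rpy [-3.1349e+00  8.0000e-04  9.1950e-01] F [-0.7  0.2 -0.7] gw 0.0939
shift [ 0.5911 -0.4454  0.0438] turn [-0.0059  0.0039  0.9195]
```

All four offcuts are in the bin. On to the meter.

Emit:
jog_arm --pt "0.037 -0.0278 0 -0.006 0.003 0 1" --pt "0.037 -0.0278 0 0 0 0 1" --pt "0.037 -0.0278 0 0 0 0 1" --pt "0.037 -0.0278 0 0 0 0 1" --pt "0.037 -0.0278 0 0 0 0 1"

```text
time_s: 17.8
ee_pos: [0.4713, -0.1002, 0.2932]
eef_rot: [3.139, -0.002, 0.922]
force: [0.8, 0.5, 0.7]
grip_width: 0.0942
grip_force: 0.0
```

Emit:
jog_arm --pt "0.037 -0.0278 0 0 0 0 1" --pt "0.037 -0.0278 0 0 0 0 1" --pt "0.037 -0.0278 0 0 0 0 1" --pt "0.037 -0.0278 0 0 0 0 1" --pt "0.037 -0.0278 0 0 0 0 1"

```text
time_s: 18.3
ee_pos: [0.472, 0.131, 0.2932]
eef_rot: [3.139, -0.002, 0.923]
force: [0.2, 0.0, -0.8]
grip_width: 0.0939
grip_force: 0.0
```

Emit:
jog_arm --pt "0.037 -0.0278 0 0 0 0 1" --pt "0.037 -0.0278 0 0 0 0 1" --pt "0.037 -0.0278 0 0 0 0 1" --pt "0.037 -0.0278 0 0 0 0 1" --pt "0.037 -0.0278 0 0 0 0 1"

```text
time_s: 18.8
ee_pos: [0.4728, 0.3622, 0.293]
eef_rot: [3.139, -0.001, 0.923]
force: [0.7, -0.5, -0.1]
grip_width: 0.0941
grip_force: 0.0
```

Emit:
jog_arm --pt "0.037 -0.0278 0 0 0 0 1" --pt "0 0 0 0 0 -0.134 1" --pt "0 0 0 0 0 -0.134 1" --pt "0 0 0 0 0 -0.134 1" --pt "0 0 0 0 0 -0.134 1"

```text
time_s: 19.3
ee_pos: [0.4733, 0.4066, 0.2928]
eef_rot: [3.139, 0.001, 1.465]
force: [-0.3, 0.1, 0.2]
grip_width: 0.0943
grip_force: 0.0
```

Emit:
jog_arm --pt "0 0 0 0 0 -0.134 1" --pt "0 0 0 0 0 -0.134 1" --pt "0 0 0 0 0 -0.134 1" --pt "0 0 0 0 0 -0.134 1" --pt "0 0 0 0 0 -0.134 1"

```text
time_s: 19.8
ee_pos: [0.4734, 0.4065, 0.2929]
eef_rot: [3.14, 0.002, 2.134]
force: [0.5, 0.2, 0.0]
grip_width: 0.094
grip_force: 0.0
```

Emit:
jog_arm --pt "0 0 0 0 0 -0.134 1" --pt "0 0 0 0 0 -0.134 1" --pt "0 0 0 0 0 -0.134 1" --pt "0 0 0 0 0 -0.134 1" --pt "0 0 0 0 0 0 1"

```text
time_s: 20.3
ee_pos: [0.4735, 0.4064, 0.293]
eef_rot: [3.141, 0.003, 2.667]
force: [0.2, 0.4, -0.1]
grip_width: 0.094
grip_force: 0.0
```

Emit:
jog_arm --pt "0 0 0 0 0 0 1" --pt "0 0 0 0 0 0 1"

```text
time_s: 20.5
ee_pos: [0.4742, 0.4062, 0.2935]
eef_rot: [3.14, 0.003, 2.661]
force: [0.5, 0.6, 0.5]
grip_width: 0.0939
grip_force: 0.0
```

Run:
```python
from h import *
c=cam('wrist');im=ctrl.camera('wrist');cv2.imwrite('pics/w6.png',im[:,:,::-1]);np.save('pics/w6.npy',im)
to([0.4745,.4045,.106],[np.pi,0,2.66])
print('exp',proj(c,[[.4745,.4045,.148]]))
h=cv2.cvtColor(im,cv2.COLOR_RGB2HSV);m=cv2.inRange(h,np.array((3,215,150)),np.array((13,255,255)))
n,l,s,cc=cv2.connectedComponentsWithStats(m)
for i in range(1,n):
    if s[i,4]>100: print(s[i].tolist(),cc[i],np.median(h[l==i],0))
# dark plate on top
px=proj(c,[[.4745,.4045,.148]])[0].round().astype(int);print('ctr hsv',h[px[1],px[0]])
x0,y0=px-50;x0,y0=max(x0,0),max(y0,0);sub=im[y0:y0+100,x0:x0+100];d=(sub.max(2)<75).astype('uint8')
n,l,s,cc=cv2.connectedComponentsWithStats(d)
for i in range(1,n):
    if s[i,4]>100: 
        r=rect((l==i));bx=cv2.boxPoints(r)+[x0,y0];P=ray(c,bx,.148);print(s[i].tolist(),np.round(P,4).tolist(),P.mean(0))
```

```text
t 20.55 tcp [0.4744 0.4061 0.2936] rpy [3.1404 0.0034 2.6616] F [-0.7 -1.2 -0.5] gw 0.0942
shift [-0.0002 -0.0016  0.1876] turn [0.0012 0.0034 0.0016]
exp [[274.57667761 194.91088436]]
ctr hsv [ 0  6 45]
[41, 31, 18, 35, 610] [[0.4544, 0.4058, 0.148], [0.4619, 0.4201, 0.148], [0.4916, 0.4048, 0.148], [0.484, 0.3901, 0.148]] [0.4729872  0.40520602 0.148     ]
```

Emit:
jog_arm --pt "0 -0.001 0.04 0.001 0.003 0 1" --pt "0 0 0.05 0 0 0 1" --pt "0 0 0.04 0 0 0 1" --pt "0 0 0.03 0 0 0 1" --pt "0 0 0.02 0 0 0 1"

```text
time_s: 21.05
ee_pos: [0.4736, 0.4046, 0.1111]
eef_rot: [-3.139, -0.001, 2.662]
force: [0.5, -0.3, 0.5]
grip_width: 0.0938
grip_force: 0.0
```

Emit:
jog_arm --pt "0 0 0.0075 0 0 0 1" --pt "0 0 0 0 0 0 0.2" --pt "0 0 0 0 0 0 -1" --pt "0 0 0 0 0 0 -1" --pt "0 0 0 0 0 0 -1" --squeeze 30

```text
time_s: 21.55
ee_pos: [0.4747, 0.4054, 0.1073]
eef_rot: [3.14, 0.001, 2.664]
force: [-0.6, -0.2, -0.2]
grip_width: 0.0654
grip_force: 0.0
```

Emit:
jog_arm --pt "0 0 0 0 0 0 -1" --pt "0 0 0 0 0 0 -1" --pt "0 0 0 0 0 0 -1" --pt "0 0 0 0 0 0 -1" --pt "0 0 0 0 0 0 -1"

```text
time_s: 22.05
ee_pos: [0.4744, 0.4052, 0.1063]
eef_rot: [3.141, 0.001, 2.664]
force: [0.3, -0.4, 0.3]
grip_width: 0.0259
grip_force: 29.9
```

Emit:
jog_arm --pt "0 0 0 0 0 0 -1" --pt "0 0 0 0 0 0 -1" --pt "0 0 0 0 0 0 -1"

```text
time_s: 22.35
ee_pos: [0.4744, 0.4052, 0.1063]
eef_rot: [3.141, 0.001, 2.664]
force: [0.4, 1.0, -0.3]
grip_width: 0.0259
grip_force: 30.0
```

Run:
```python
from h import *
to([0.4738,.4050,.30],[np.pi,0,2.665])
```

```text
t 22.35 tcp [0.4744 0.4052 0.1063] rpy [3.1411e+00 5.0000e-04 2.6638e+00] F [ 0.4  1.  -0.3] gw 0.0259
shift [ 0.0004 -0.0004 -0.1937] turn [ 0.0005  0.0005 -0.0012]
```

Emit:
jog_arm --pt "0 0 -0.01 0 0 0 -1" --pt "0 0 -0.02 0 0 0 -1" --pt "0 0 -0.04 0 0 0 -1" --pt "0 0 -0.05 0 0 0 -1" --pt "0 0 -0.04 0 0 0 -1"

```text
time_s: 22.85
ee_pos: [0.4742, 0.405, 0.2697]
eef_rot: [3.14, 0.001, 2.664]
force: [0.8, 0.7, -2.6]
grip_width: 0.0258
grip_force: 30.0
```

Emit:
jog_arm --pt "0 0 -0.025 0 0 0 -1" --pt "0 0 -0.01 0 0 0 -1" --pt "-0.0155 -0.0133 0 0 0 0 -1" --pt "-0.0311 -0.0265 0 0 0 0 -1" --pt "-0.0311 -0.0265 0 0 0 0 -1"

```text
time_s: 23.35
ee_pos: [0.5126, 0.3096, 0.3]
eef_rot: [-3.14, -0.001, 2.665]
force: [1.1, 0.7, -3.1]
grip_width: 0.0257
grip_force: 30.0
```

Emit:
jog_arm --pt "-0.0311 -0.0265 0 0 0 0 -1" --pt "-0.0311 -0.0265 0 0 0 0 -1" --pt "-0.0311 -0.0265 0 0 0 0 -1" --pt "-0.0311 -0.0265 0 0 0 0 -1" --pt "-0.0311 -0.0265 0 0 0 0 -1"

```text
time_s: 23.85
ee_pos: [0.5901, 0.1197, 0.3002]
eef_rot: [-3.141, -0.001, 2.664]
force: [1.4, 0.3, -2.7]
grip_width: 0.0257
grip_force: 30.0
```

Emit:
jog_arm --pt "-0.0311 -0.0265 0 0 0 0 -1" --pt "-0.0311 -0.0265 0 0 0 0 -1" --pt "-0.0311 -0.0265 0 0 0 0 -1" --pt "-0.0311 -0.0265 0 0 0 0 -1" --pt "-0.0155 -0.0133 0 0 0 0 -1"

```text
time_s: 24.35
ee_pos: [0.6596, -0.052, 0.2995]
eef_rot: [-3.141, -0.002, 2.662]
force: [-0.6, 0.4, -3.0]
grip_width: 0.0261
grip_force: 30.0
```

Emit:
jog_arm --pt "0 0 0.03 0 0 -0.075 -1" --pt "0 0 0.04 0 0 -0.073 -1" --pt "0 0 0.03 0 0 0 -1" --pt "0 0 0.02 0 0 0 -1" --pt "0 0 0 0 0 0 -1"

```text
time_s: 24.85
ee_pos: [0.6578, -0.0487, 0.1771]
eef_rot: [-3.141, -0.006, 2.812]
force: [1.2, 1.2, -2.1]
grip_width: 0.0257
grip_force: 30.0
```

Emit:
jog_arm --pt "0 0 0 0 0 0 -1" --pt "0 0 0 0 0 0 -1"

```text
time_s: 25.05
ee_pos: [0.6599, -0.0489, 0.1828]
eef_rot: [3.141, 0.002, 2.812]
force: [-0.9, -0.6, -2.8]
grip_width: 0.0257
grip_force: 30.0
```

```bash
cat > chk.py <<'E'
from h import *
import sys
to([.6595,-.0490,.1243],[np.pi,0,2.812])
for n in('wrist','side','top'):
    c=cam(n);im=ctrl.camera(n);np.save('pics/z_%s.npy'%n,im);cv2.imwrite('pics/z_%s_%s.png'%(n,sys.argv[1]),im[:,:,::-1])
    p=proj(c,[[.6595,-.0490,.035]])[0];e=int(60 if n!='wrist' else 90);x0,y0=np.maximum(p.astype(int)-e,0)
    h=cv2.cvtColor(im,cv2.COLOR_RGB2HSV);m=np.zeros(im.shape[:2],'uint8');m[y0:y0+2*e,x0:x0+2*e]=cv2.inRange(h,np.array((22,130,110)),np.array((34,255,255)))[y0:y0+2*e,x0:x0+2*e]
    o=cv2.inRange(h,np.array((3,200,110)),np.array((14,255,255)));o2=np.zeros_like(o);o2[max(0,y0-90):y0+2*e,x0:x0+2*e]=o[max(0,y0-90):y0+2*e,x0:x0+2*e]
    k,l,s,cc=cv2.connectedComponentsWithStats(o2);i=1+np.argmax(s[1:,4])
    print(n,'exp',p.round(1),'yellow n',int((m>0).sum()),np.argwhere(m)[:,::-1].min(0) if m.any() else '',np.argwhere(m)[:,::-1].max(0) if m.any() else '','orange',s[i])
E
python3 chk.py a
```

```text
t 25.05 tcp [ 0.6599 -0.0489  0.1828] rpy [3.1408e+00 2.5000e-03 2.8118e+00] F [-0.9 -0.6 -2.8] gw 0.0257
shift [ 0.0005 -0.0003  0.0585] turn [ 0.0008  0.0025 -0.0002]
wrist exp [275.8 193.3] yellow n 1025 [248 166] [301 206] orange [ 246  186   59   97 3029]
side exp [261.2 212.8] yellow n 251 [251 199] [320 262] orange [248 160  22  40 485]
top exp [300.8 187.9] yellow n 50 [291 182] [309 193] orange [240 128   8  11  72]
```

Pin placement is best judged by comparing the meter with the spot in the same camera. I'll compare the meter's projected body corners with the orange blob to find each camera's local bias.

```bash
cat > cmp.py <<'E'
from h import *
o=ctrl.get_obs();R=Ro.from_euler('xyz',o['eef_rot']);p=np.array(o['ee_pos'])
def box(off,zs=(-.0763,)): # tool coords, +z down
    return [p+R.apply([x+off,y,-z]) for z in zs for x in(-.022,.022) for y in(-.013,.013)]
for n in('side','wrist'):
    c=cam(n);im=np.load('pics/z_%s.npy'%n);h=cv2.cvtColor(im,cv2.COLOR_RGB2HSV)
    q=proj(c,box(0));print(n,'underside corners',q.round(1).tolist())
    pin=proj(c,[p+R.apply([x,0,zz]) for x in(-.012,.012) for zz in(.0763,.0963)]);print(' pins base/tip',pin.round(1).tolist())
    x0,y0=q.min(0).astype(int)-25;x1,y1=q.max(0).astype(int)+25
    o_=cv2.inRange(h,np.array((3,190,60)),np.array((15,255,255)));k=np.zeros_like(o_);k[max(y0-30,0):y1,max(x0,0):x1]=255;o_&=k
    kk,l,s,cc=cv2.connectedComponentsWithStats(o_);i=1+np.argmax(s[1:,4]);M=(l==i).astype('uint8')
    hu=cv2.convexHull(np.argwhere(M)[:,::-1]);print(' hull',cv2.approxPolyDP(hu,1.5,True)[:,0].tolist())
    y=cv2.inRange(h,np.array((22,130,110)),np.array((34,255,255)));sp=proj(c,[.6595,-.0490,.035])[0].astype(int);k[:]=0;cv2.circle(k,tuple(int(v) for v in sp),45 if n=='wrist' else 16,255,-1)
    y&=k;hy=np.argwhere(y)[:,::-1];e=cv2.fitEllipse(cv2.convexHull(hy.astype(np.float32)));print(' spot ellipse',e)
    th=np.linspace(0,6.28,40);ci=np.c_[.6595+.026*np.cos(th),-.049+.026*np.sin(th),0*th+.035];pe=proj(c,ci);print(' exp spot ext',pe.min(0).round(1),pe.max(0).round(1),'seen',hy.min(0),hy.max(0))
    # grey (unsaturated) pixels near pins
    g=((h[:,:,1]<70)).astype('uint8');a=pin.min(0).astype(int)-6;b=pin.max(0).astype(int)+7
    for r in range(a[1],b[1]): print('',r,''.join('Y' if y[r,cx] else 'o' if M[r,cx] else 'g' if g[r,cx] else '#' if im[r,cx].max()<80 else '.' for cx in range(a[0]-8,b[0]+8)))
E
python3 cmp.py
```

```text
side underside corners [[255.0, 189.9], [250.5, 196.1], [269.2, 194.9], [264.9, 201.2]]
 pins base/tip [[256.0, 194.2], [256.3, 199.2], [263.8, 196.9], [264.1, 201.9]]
 hull [[250, 196], [247, 178], [248, 171], [266, 156], [271, 162], [272, 191], [265, 199]]
 spot ellipse ((260.08721923828125, 211.28001403808594), (17.639400482177734, 19.01532554626465), 113.41576385498047)
 exp spot ext [252. 206.] [270.4 219.7] seen [251 202] [270 219]
 188 ........oooooooooooooooooooo..........
 189 ........oooooooooooooooooooo..........
 190 .........ooooooooooooooooooo..........
 191 .........ooooooooooooooooooo.ooo......
 192 .........ooooooooooooooooooooo........
 193 .........oooooooooooooooooo...........
 194 .........ooooooooooooooooooo..........
 195 .........oooooooooooooooooo...........
 196 .........ooooooooooooooooo............
 197 ............oooooooooooooo............
 198 ..............ggooooooooo.............
 199 ...............g...oooooo.............
 200 ......................................
 201 ......................gg..............
 202 ................Y....................
[... 1692 characters left out ...]

 216 ooooooooooooooooooooooooooooo
 217 ooooooooooooooooooooooooooooo
 218 ooooooooooooooooooooooooooooo
 219 ooooooooooooooooooooooooooooo
 220 ooooooooooooooooooooooooooooo
 221 ooooooooooooooooooooooooooooo
 222 ooooooooooooooooooooooooooooo
 223 ooooooooooooooooooooooooooooo
 224 ooooooooooooooooooooooooooooo
 225 ooooooooooooooooooooooooooooo
 226 ooooooooooooooooooooooooooooo
 227 ooooooooooooooooooooooooooooo
 228 ooooooooooooooooooooooooooooo
 229 ooooooooooooooooooooooooooooo
 230 ooooooooooooooooooooooooooooo
 231 ooooooooooooooooooooooooooooo
 232 ooooooooooooooooooooooooooooo
 233 ooooooooooooooooooooooooooooo
 234 ooooooooooooooooooooooooooooo
 235 ooooooooooooooooooooooooooooo
```

In both views the meter body and the spot agree with the predictions to about 1 mm. Descending gently.

Emit:
jog_arm --pt "0 0 0.015 0.001 0.0025 0 -1" --pt "0 0 0.02 0 0 0 -1" --pt "0 0 0.01 0 0 0 -1" --pt "0 0 0.002 0 0 0 -1" --pt "0 0 0 0 0 0 -1"

```text
time_s: 25.7
ee_pos: [0.6594, -0.0488, 0.1343]
eef_rot: [-3.141, -0.002, 2.812]
force: [-1.2, 0.6, -2.3]
grip_width: 0.0255
grip_force: 30.0
```

Emit:
jog_arm --pt "0 0 0 0 0 0 -1" --pt "0 0 0 0 0 0 -1"

```text
time_s: 25.9
ee_pos: [0.6597, -0.0489, 0.1352]
eef_rot: [-3.141, -0.001, 2.812]
force: [-0.2, 0.6, -2.9]
grip_width: 0.0258
grip_force: 30.0
```

Emit:
jog_arm --pt "0 0 0.002 0 0 0 -1" --pt "0 0 0.002 0 0 0 -1" --pt "0 0 0 0 0 0 -1" --pt "0 0 0 0 0 0 -1"

```text
time_s: 26.3
ee_pos: [0.6595, -0.0489, 0.1305]
eef_rot: [-3.141, -0.002, 2.812]
force: [-0.1, -0.9, -0.6]
grip_width: 0.0257
grip_force: 30.0
```

```bash
python3 chk.py b; python3 cmp.py | grep -v ooooo
```

```text
t 26.3 tcp [ 0.6595 -0.0489  0.1305] rpy [-3.1411e+00 -1.5000e-03  2.8118e+00] F [-0.1 -0.9 -0.6] gw 0.0257
shift [-0.     -0.0001  0.0062] turn [-0.0005 -0.0015 -0.0002]
wrist exp [276.2 208.1] yellow n 826 [245 176] [307 223] orange [ 246  186   59  112 3205]
side exp [261.2 212.8] yellow n 137 [251 159] [320 261] orange [249 178  20  35 435]
top exp [300.8 187.9] yellow n 16 [291 185] [305 191] orange [240 128   8  11  72]
side underside corners [[256.2, 202.8], [251.8, 209.0], [270.0, 207.6], [265.8, 213.9]]
 pins base/tip [[257.1, 207.0], [257.5, 211.7], [264.7, 209.6], [265.0, 214.4]]
 hull [[268, 178], [270, 192], [269, 209], [265, 212], [246, 210], [245, 186]]
 spot ellipse ((259.7554626464844, 213.78480529785156), (11.529250144958496, 17.981847763061523), 94.84697723388672)
 exp spot ext [252. 206.] [270.4 219.7] seen [251 210] [269 219]
 213 ........YYYYYYYYYY.....YYY...........
 214 ........YYYYYYYYYYYY.gg..YY..........
 215 .........YYYYYYYYYYYYYY..YY..........
 216 .........YYYYYYYYYYYYYYYYY...........
 217 ..........YYYYYYYYYYYYYYY............
 218 ...........YYYYYYYYYYYYY.............
 219 .............YYYYYYYYY...............
 220 .....................................
wrist underside corners [[259.7, 241.4], [292.9, 241.4], [259.1, 186.2], [293.7, 186.2]]
 pins base/tip [[276.3, 229.3], [276.3, 221.6], [276.4, 199.1], [276.3, 193.4]]
 hull [[304, 265], [246, 265], [247, 241], [260, 187], [290, 187], [303, 239]]
 spot ellipse ((275.78704833984375, 206.50857543945312), (61.02875518798828, 62.13821029663086), 89.92183685302734)
 exp spot ext [244.5 176.9] [307.9 238.1] seen [245 176] [307 223]
```

Contact begins at TCP z of about 0.131, as predicted. The spot looks about 0.7 mm further along tool +x, so I'll lift slightly, correct that, and press to half travel.

Emit:
jog_arm --pt "0 0 -0.003 0 0 0 -1" --pt "0.0007 0 0 0 -0.001 0 -1" --pt "0 0 0.003 0 0 0 -1" --pt "0 0 0.002 0 0 0 -1" --pt "0 0 0.002 0 0 0 -1"

```text
time_s: 26.95
ee_pos: [0.6588, -0.0486, 0.1263]
eef_rot: [-3.141, -0.001, 2.812]
force: [0.5, -0.1, 0.1]
grip_width: 0.0258
grip_force: 30.0
```

Emit:
jog_arm --pt "0 0 0.002 0 0 0 -1" --pt "0 0 0 0 0 0 -1" --pt "0 0 0 0 0 0 -1" --pt "0 0 0 0 0 0 -1"

```text
time_s: 27.35
ee_pos: [0.6588, -0.0486, 0.1245]
eef_rot: [-3.141, -0.001, 2.812]
force: [0.0, -0.5, 1.2]
grip_width: 0.026
grip_force: 30.0
```

```bash
python3 chk.py c; python3 cmp.py | grep -v ooooo
```

```text
t 27.35 tcp [ 0.6588 -0.0486  0.1245] rpy [-3.1410e+00 -6.0000e-04  2.8118e+00] F [ 0.  -0.5  1.2] gw 0.026
shift [-0.0008 -0.0001  0.0002] turn [-0.0005 -0.0006 -0.0002]
wrist exp [276.2 210.8] yellow n 734 [244 178] [307 226] orange [ 246  186   59  114 3229]
side exp [261.2 212.8] yellow n 131 [249 199] [319 262] orange [249 180  21  35 420]
top exp [300.8 187.9] yellow n 15 [291 186] [305 191] orange [240 128   8  11  72]
side underside corners [[256.5, 204.3], [252.2, 210.5], [270.3, 209.2], [266.1, 215.4]]
 pins base/tip [[257.5, 208.5], [257.8, 213.2], [265.1, 211.2], [265.4, 215.9]]
 hull [[268, 180], [270, 192], [269, 209], [266, 214], [245, 210], [249, 188]]
 spot ellipse ((259.2886047363281, 214.65432739257812), (9.581138610839844, 17.20256996154785), 97.3117904663086)
 exp spot ext [252. 206.] [270.4 219.7] seen [251 211] [268 219]
 214 ........YYYYYYYYYYYY.ooo.............
 215 .........YYYYYYYYYYYYYY..............
 216 .........YYYYYYYYYYYYYYYYY...........
 217 ..........YYYYYYYYYYYYYYY............
 218 ...........YYYYYYYYYYYYY.............
 219 .............YYYYYYYYY...............
 220 .....................................
 221 .....................................
wrist underside corners [[259.7, 241.4], [292.9, 241.4], [259.0, 186.1], [293.7, 186.2]]
 pins base/tip [[276.3, 229.2], [276.2, 221.6], [276.3, 199.1], [276.3, 193.4]]
 hull [[304, 265], [246, 265], [247, 241], [260, 187], [274, 185], [290, 187], [304, 243]]
 spot ellipse ((275.7515563964844, 209.2837677001953), (62.09389877319336, 63.489990234375), 84.58409118652344)
 exp spot ext [243.9 179. ] [308.6 241.3] seen [244 178] [307 226]
```

Emit:
jog_arm --pt "0 0 0 0 0 0 -1" --pt "0 0 0 0 0 0 -1"

```text
time_s: 27.7
ee_pos: [0.6588, -0.0487, 0.1244]
eef_rot: [-3.141, -0.001, 2.812]
force: [0.7, -0.7, 1.5]
grip_width: 0.0258
grip_force: 30.0
```

Emit:
jog_arm --pt "0 0 0 0 0 0 -1"

```text
time_s: 27.8
ee_pos: [0.6587, -0.0486, 0.1244]
eef_rot: [-3.141, -0.001, 2.812]
force: [1.2, -0.3, 0.8]
grip_width: 0.026
grip_force: 30.0
```

Emit:
jog_arm --pt "0 0 0 0 0 0 -1"

```text
time_s: 27.9
ee_pos: [0.6587, -0.0486, 0.1244]
eef_rot: [-3.141, -0.001, 2.812]
force: [0.3, 0.5, 1.0]
grip_width: 0.026
grip_force: 30.0
```

Emit:
jog_arm --pt "0 0 0 0 0 0 -1"

```text
time_s: 28.0
ee_pos: [0.6587, -0.0486, 0.1244]
eef_rot: [-3.141, -0.001, 2.812]
force: [0.8, 0.3, 0.9]
grip_width: 0.0259
grip_force: 30.0
```

The spring force is about 3.5 N, which is half travel. Handing in.

```bash
python3 -c "
from station import ctrl
print(ctrl.hand_in())"
```

```text
the job is handed in; nothing more can be done
None
```

I've handed in the job (no verdict came back): the four offcuts are in the bin, the empty tote stands upright on the bench off the disc, and the meter is held upright with its pins on the yellow spot to within about 1 mm and its nose pressed about halfway (about 3.5 N).

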